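Put the pink spoon case away in the drawer

TASK

Pick up the pink spoon case and lay it gently, lid up and flat on the floor of the open drawer, without dropping it, and let go of it. Then push the drawer fully shut. Leave the mint-green spoon case where it lies.

Things in the scene. Friction and masses are not known exactly. Their poses are not given: they have to be found in the camera images.
- pink_case_center (a point): Centre of the pink hinged spoon case: a closed box 130 x 46 x 32 mm (x, y, z), about 90 g, lying lid up (darker pink spoon emblem on the lid) on the counter, its centre 16 mm above what it lies on. Axes: x along its length, y across its 46 mm width (the way to grip it), z up. It does not open.
- mint_case_center (a point): Centre of the mint-green spoon case, the same size and shape as the pink one, lying on the counter; to be left alone.
- drawer_floor (a point): Point on the floor of the drawer, mid-width, 95 mm behind its front inner wall; moves with the drawer. Axes: x into the unit (the way it shuts), y across, z up. Inside 278 mm wide (y), 295 long (x); floor 22 mm above the counter, walls 56 and front panel 66 mm above the floor. Centre of the steel bar handle (120 mm, along y, 35 mm off the panel's face): x -151, y 0, z +40 mm from here.
- unit_drawer0 (a joint): How far the drawer is open, m: 0 is shut, starts 0.19 to 0.22. Slides easily (about 1 N), stays where left. Pale wood front, facing the robot's left, of a low white fixed unit (340 deep, 320 wide, 100 mm high) that covers the rest of the drawer: open by q, the floor is clear above from 95 mm before point drawer_floor to q - 101 mm behind it.
Mind the look-alikes: they are no part of the job. Of the things that look like the part that bears pink_case_center, take the one that is farthest from the robot's base at the start.

How it is judged (in metres and radians):
On the way:
1. the pink case lies lid up and flat on the floor of the open drawer, let go (x of pink_case_center in the frame of drawer_floor between -0.085 and 0.19 m and y of pink_case_center in the frame of drawer_floor between -0.13 and 0.13 m and z of pink_case_center in the frame of drawer_floor below 0.026 m and angle between pink_case_center's own z axis and vertical below 0.17 rad and contact force between the fingers and pink_case below 0.1 N and value of joint unit_drawer0 above 0.08 m), for 0.2 s.
At the end, for the whole second after the job is handed in: The drawer is shut to within 12 mm, the pink case lies inside it at rest, lid up, flat on its floor (centre less than 26 mm above the floor, tilted less than 10 degrees), and the mint-green case is within 30 mm of where it was (value of joint unit_drawer0 below 0.012 m and x of pink_case_center in the frame of drawer_floor between -0.085 and 0.19 m and y of pink_case_center in the frame of drawer_floor between -0.13 and 0.13 m and z of pink_case_center in the frame of drawer_floor below 0.026 m and angle between pink_case_center's own z axis and vertical below 0.17 rad and linear speed of pink_case below 0.02 m/s and distance of mint_case_center from where it was at the start of the episode below 0.03 m); the robot touches nothing.
It fails at once if the mint-green case is displaced by more than 30 mm (distance of mint_case_center from where it was at the start of the episode above 0.03 m).
It fails at once if the pink case is dropped or thrown (moves faster than 0.8 m/s, a free fall of more than about 3 cm, with no finger touching it) (linear speed of pink_case above 0.8 m/s and contact force between the fingers and pink_case below 0.05 N).
It also fails if it takes over 54 s, if anything falls off the work surface, if the arm or the gripper's body presses on something with over 40 N, if the wrist force passes 120 N, or if a joint passes its speed limit or range.

ROBOT

A 7-joint arm with a two-finger parallel gripper is mounted at the origin on the work surface. World frame = base frame: x ahead of the robot, y to its left, z up, the work surface at z = 0. Lengths are in mm, angles in rad, forces in N, time in s.
With the tool pointing down it reaches from about 425 to 1025 mm from the base axis. Payload 9.4 kg.
Tool frame: the origin (TCP) lies at the very end of the fingers, on their centre line; the grasp point (between the pads) lies 19 mm behind it; z points along the fingers, y is the direction in which the jaws open and shut (so a half turn about z gives the same grasp; the last joint's range is limited). The gripper opens to 93 mm and grips with 3 to 60 N. Pads are 15 mm wide; open, the fingers measure 128 mm over their backs; the gripper's body (75 mm by 188 mm) begins 65 mm behind the grasp point.
Start: joints at [1.144, 0.599, -0.003, 1.599, 0.002, 0.943, -0.08], TCP at [248.455, -681.098, 218.618] pointing down, gripper open.
Joint ranges: [-2.57, 2.57], [-0.35, 1.97], [-1.29, 1.29], [0.11, 2.56], [-1.05, 4.19], [0.11, 1.86], [-2.63, 2.63]. Speed limits (rad/s): [2.22, 2.22, 3.01, 3.01, 3.14, 3.14, 3.14].

INTERFACE

Orientations are given as a unit quaternion [w, x, y, z].
In Python, from rig import ctrl gives the robot as it stands.
- The arm moves only by the shell command python3 -m handwheel 'ROWS' [OPENING]. ROWS is JSON, a list of rows, each an object with "xyz": the shift along the tool's x, y, z in mm, a list of three; "yaw": the turn about the tool's z in rad. A call has 1 to 12 rows; each row is the pose to reach, as a shift and turn from the pose measured when the call began, along the tool's axes at that moment; what a row does not reach only later rows make up. A row lasts 1/8 s, in which the tool goes at most 62.5 mm and 10.7 degrees, less where a joint would pass 70% of its speed; a pose out of reach is approached as far as the arm can. A call with a gripper value outside its range is refused whole. OPENING is the closure, from -1 (fully open) to 1 (shut), set as the call begins (- or left out, the last holds). The fingers move at their own pace and stop on an object; the grip force is fixed at half the most. Time passes only in rows, so rows that repeat a pose let the fingers close. It gives the time, the measured TCP pose, the force and the opening at its end, in the units of the state.
- ctrl.read_state(): the state, without advancing time (a new reading comes with each control period).
- ctrl.capture(name): name is "side" or "top" or "wrist"; returns the picture (384x512x3 uint8, red, green, blue); there is no depth.
- ctrl.get_calibration(name): a dict with "fx", "fy", "cx", "cy" (pixels), "D" ([k1, k2, p1, p2, k3] as OpenCV has them; the pictures are not rectified), "R" (3x3) and "t" (3): a world point X has camera coordinates R X + t; the wrist camera has in their place "tool_from_camera" (4x4, takes a point from camera to tool coordinates, whose origin is the TCP and whose axes are the flange's). Camera axes: x right, y down, z forward; pixel columns grow to the right and rows downward; lengths in mm; the calibration is good to about 2 mm. A picture is of the moment at which its call begins: read the wrist's pose just before it. get_calibration takes no time and is no camera call.
- ctrl.hand_in(): hands the job in, once; it reports no verdict.
The state is a dict: "clock": time; "joint_positions": joint angles; "joint_vel": joint speeds; "joint_torque": joint torques, N m; "position": TCP position; "eef_rot": TCP orientation; "contact_force": force on the tool from outside, world axes, zero at the start; "moment": the same for the moment, N m; "finger_gap": finger opening in mm.
Only numpy, scipy, OpenCV 4.12 (cv2) and the standard library are available. Lean on these libraries where they do the work, as an engineer would, in place of code of your own. Each camera call takes 0.05 s, during which the arm holds its last target.

## Working session

There is one attempt and no reset: what is moved stays moved. The work goes in short steps, Python scripts to look and compute and a shell command to move; the robot and the scene stay as the last step left them, time stands still between calls to the robot, and variables do not carry over. Pictures are saved under pics/ and viewed, and the job is handed in when it is done.

```bash
mkdir -p pics; ls; python3 - <<'E'
from rig import ctrl
import cv2
s=ctrl.read_state();print(s['clock'],s['position'],s['eef_rot'],s['contact_force'],s['finger_gap'])
for n in ['side','top','wrist']:
    im=ctrl.capture(n);cv2.imwrite(f'pics/{n}0.png',im[:,:,::-1])
    c=ctrl.get_calibration(n);print(n,c)
E
```

```text
pics
0.0 [ 248.26867851 -680.6452707   217.76108105] [-7.55780778e-04  9.84733074e-01  1.74069397e-01 -2.14422084e-04] [-0.66618726 -0.3156306   0.67510624] 92.90419500650744
side {'fx': 381.9614934420681, 'fy': 381.9614934420681, 'cx': 249.78455339028145, 'cy': 186.7353455436944, 'D': array([0.02296853, 0.        , 0.        , 0.        , 0.        ]), 'R': array([[-0.97907109, -0.20284453, -0.01655003],
       [-0.12202944,  0.6501854 , -0.74991183],
       [ 0.1628761 , -0.7321974 , -0.66133073]]), 't': array([446.45161871, 154.91568371, 968.56981836])}
top {'fx': 380.96792171669455, 'fy': 380.96792171669455, 'cx': 259.1644976440097, 'cy': 189.74070803893989, 'D': array([-0.04298505,  0.        ,  0.        ,  0.        ,  0.        ]), 'R': array([[-0.02523868, -0.99962535, -0.01059114],
       [-0.98890164,  0.02651678, -0.1461862 ],
       [ 0.14641227,  0.00678405, -0.9892004 ]]), 't': array([ -63.07382433,  477.34037595, 1097.23358703])}
wrist {'fx': 323.1084645865926, 'fy': 323.1084645865926, 'cx': 259.8212002798564, 'cy': 183.27360645221404, 'D': array([-0.07488031,  0.        ,  0.        ,  0.        ,  0.        ]), 'tool_from_camera': array([[ 5.74914327e-04, -9.57631664e-01, -2.87995251e-01,
         8.17087922e+01],
       [ 9.99999782e-01,  4.56968636e-04,  4.76766772e-04,
        -4.31204399e-01],
       [-3.24962160e-04, -2.87995463e-01,  9.57631718e-01,
        -1.66027174e+02],
       [ 0.00000000e+00,  0.00000000e+00,  0.00000000e+00,
         1.00000000e+00]])}
```

View pics/top0.png

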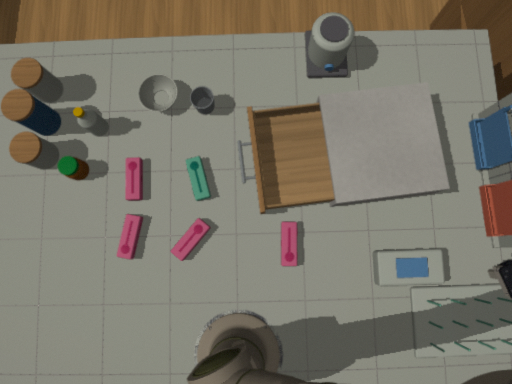

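View pics/side0.png

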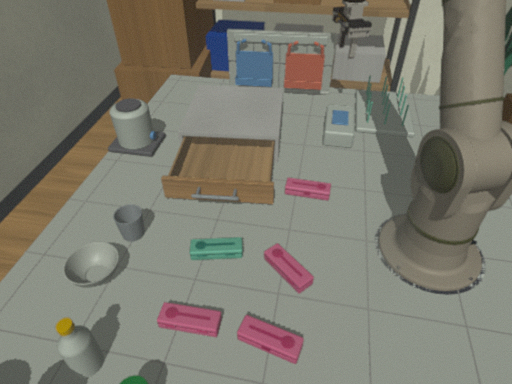

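View pics/wrist0.png

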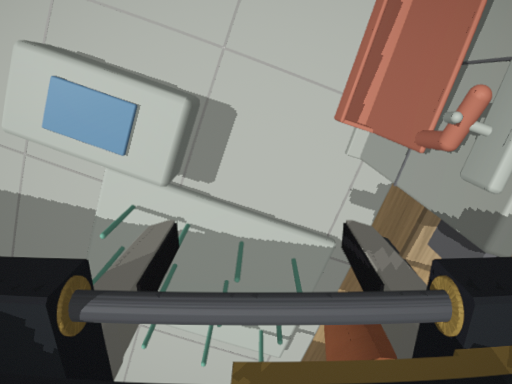

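The top view shows four pink cases, near (133,179), (129,236), (190,239) and (289,243). The mint case is at (198,178). The drawer front is near (257,158), with its handle at (241,160). Next I'll measure these.

```bash
cat > h.py <<'E'
import numpy as np,cv2
from rig import ctrl
def ray(n,px,state=None):
    c=ctrl.get_calibration(n)
    K=np.array([[c['fx'],0,c['cx']],[0,c['fy'],c['cy']],[0,0,1]])
    u=cv2.undistortPoints(np.float64(px).reshape(-1,1,2),K,np.float64(c['D'])).reshape(-1,2)
    d=np.c_[u,np.ones(len(u))]
    if n!='wrist':
        R,t=np.array(c['R']),np.array(c['t']); return -R.T@t, d@R
    T=np.array(c['tool_from_camera']);W=tool(state)@T
    return W[:3,3], d@W[:3,:3].T
def tool(s):
    from scipy.spatial.transform import Rotation as Ro
    w,x,y,z=s['eef_rot'];M=np.eye(4);M[:3,:3]=Ro.from_quat([x,y,z,w]).as_matrix();M[:3,3]=s['position'];return M
def plane(n,px,z,state=None):
    o,d=ray(n,px,state);return o+d*((z-o[2])/d[:,2])[:,None]
def proj(n,X):
    c=ctrl.get_calibration(n)
    K=np.array([[c['fx'],0,c['cx']],[0,c['fy'],c['cy']],[0,0,1]])
    return cv2.projectPoints(np.float64(X).reshape(-1,1,3),cv2.Rodrigues(np.array(c['R']))[0],np.float64(c['t']),K,np.float64(c['D']))[0].reshape(-1,2)
def blobs(im,col,minA=150):
    h=cv2.cvtColor(im,cv2.COLOR_RGB2HSV)
    lo,hi={'pink':((155,110,60),(178,255,255)),'mint':((70,100,60),(90,255,255))}[col]
    m=cv2.inRange(h,lo,hi)
    cs,_=cv2.findContours(m,cv2.RETR_EXTERNAL,cv2.CHAIN_APPROX_NONE)
    return [k.reshape(-1,2) for k in cs if cv2.contourArea(k)>minA]
E
python3 - <<'E'
from h import *
for n in ['top','side']:
    im=cv2.imread(f'pics/{n}0.png')[:,:,::-1].copy()
    for col in ['pink','mint']:
        for k in blobs(im,col):
            P=plane(n,k,30 if n=='top' else 20)[:,:2]
            (c,wh,a)=cv2.minAreaRect(P.astype(np.float32))
            B=cv2.boxPoints((c,wh,a)); e=[B[1]-B[0],B[2]-B[1]]; e=max(e,key=np.linalg.norm)
            print(n,col,k.mean(0).round(),'c',np.round(c,1),np.round(wh,1),'long-axis deg',round(np.degrees(np.arctan2(e[1],e[0]))%180,1),'dist',round(np.hypot(*c)))
im=cv2.imread('pics/top0.png')[60:230,210:460]
cv2.imwrite('pics/drw.png',cv2.resize(im,None,fx=3.2,fy=3.2,interpolation=cv2.INTER_CUBIC))
E
```

```text
top pink [289. 243.] c [ 315.5 -157.2] [ 43.9 125.1] long-axis deg 177.8 dist 353
top pink [190. 239.] c [335.4 131.2] [ 46.6 127.8] long-axis deg 139.0 dist 360
top pink [129. 236.] c [348.3 311.3] [ 49.9 126.1] long-axis deg 167.8 dist 467
top pink [133. 179.] c [521.3 303.5] [128.   46.2] long-axis deg 1.3 dist 603
top mint [198. 178.] c [516.2 109. ] [127.5  44.2] long-axis deg 14.4 dist 528
side pink [271. 339.] c [349.  321.1] [ 53.4 128.2] long-axis deg 167.8 dist 474
side pink [190. 319.] c [522.7 311.9] [131.8  54.3] long-axis deg 0.9 dist 609
side pink [288. 267.] c [335.7 138.7] [ 52.4 134.9] long-axis deg 139.1 dist 363
side pink [310. 189.] c [ 316.  -148.9] [ 66. 124.] long-axis deg 178.3 dist 349
side mint [217. 245.] c [521.2 106.1] [122.9  35.7] long-axis deg 10.9 dist 532
```

View pics/drw.png

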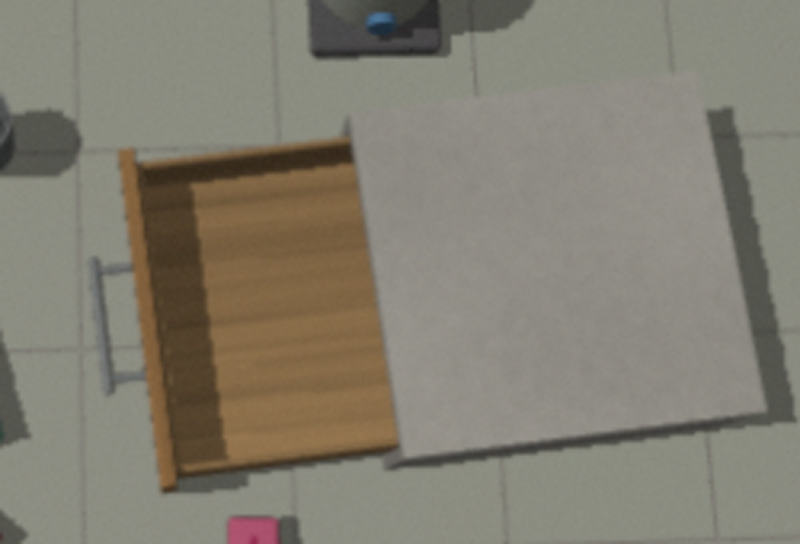

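The target is the case at (521,304), 603 mm from the base; the next one is at 467 mm. In the ×3.2 crop the unit's top corners are (348,118), (695,75), (767,412) and (400,460). The panel's outer top edge runs (120,152)–(163,490), and the handle runs (95,258)–(108,392).

```bash
python3 - <<'E'
from h import *
f=lambda p:(np.array(p)+.5)/3.2-.5+[210,60]
U=plane('top',f([(348,118),(695,75),(767,412),(400,460)]),100)[:,:2];print('unit',U.round(1))
for i in range(4):print(np.linalg.norm(U[i]-U[(i+1)%4]).round(1),end=' ')
P=plane('top',f([(120,152),(163,490),(134,150),(176,488)]),88)[:,:2];print('\npanel',P.round(1),np.linalg.norm(P[1]-P[0]))
H=plane('top',f([(95,258),(108,392)]),62)[:,:2];print('handle',H.round(1),np.linalg.norm(H[0]-H[1]))
dirs=[U[1]-U[0],U[2]-U[3]]; ax=sum(dirs);ax/=np.linalg.norm(ax);print('ax unit',np.degrees(np.arctan2(ax[1],ax[0])))
e=P[1]-P[0];print('from panel',np.degrees(np.arctan2(e[1],e[0]))+0, 'fromfront',np.degrees(np.arctan2(*(U[3]-U[0])[::-1])),np.degrees(np.arctan2(*(H[1]-H[0])[::-1])))
y=np.array([-ax[1],ax[0]])
pc=P[:2].mean(0);hc=H.mean(0);uc=U.mean(0)
print('DF from handle',hc+151*ax,'panelface',pc+116*ax, 'y of uc/hc/pc',uc@y,hc@y,pc@y)
fr=U[[0,3]].mean(0);print('open ~', (fr-P[2:].mean(0))@ax, (fr-pc)@ax)
import json;df=(hc+151*ax);json.dump(dict(df=list(df),ax=list(ax)),open('d.json','w'))
# reproject check in side view
im=cv2.imread('pics/side0.png')
def W(x,yy,z):return [*(df+x*ax+yy*y),22+z]
for X in [(0,0,0),(-95,139,0),(-95,-139,0),(-151,0,40),(-116,139,66),(-116,-139,66)]:
    q=proj('side',W(*X))[0];cv2.circle(im,tuple(int(v) for v in q),2,(0,255,0),-1)
cv2.imwrite('pics/chk.png',cv2.resize(im[60:280,120:340],None,fx=2.5,fy=2.5))
E
```

```text
unit [[ 735.3 -255.1]
 [ 769.6 -577. ]
 [ 455.3 -611.3]
 [ 421.8 -284.9]]
323.7 316.2 328.1 314.9 
panel [[713.2 -46.8]
 [402.2 -78.2]
 [714.7 -59.7]
 [403.7 -89.6]] 312.54728850636144
handle [[621.  -20.7]
 [495.  -30.4]] 126.35540385059367
ax unit -84.02309681850383
from panel -174.23989062840676 fromfront -174.5677999236518 -175.62021500110373
DF from handle [ 573.74535867 -175.7477891 ] panelface [ 569.79527604 -177.8815963 ] y of uc/hc/pc 547.2858017980384 552.3262648688906 548.1754669651698
open ~ 196.3160620097419 208.5576287964129
```

View pics/chk.png

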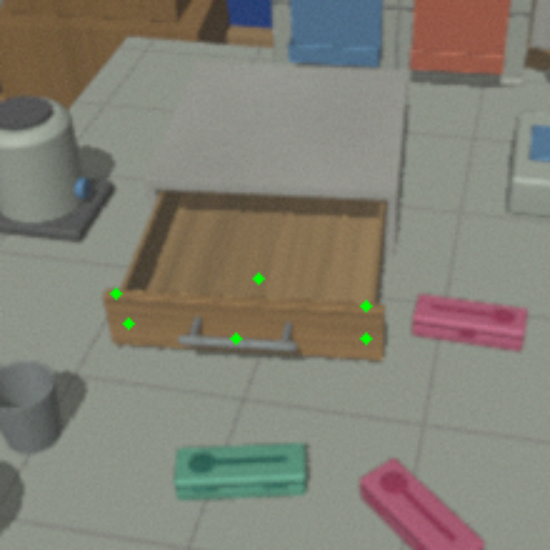

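```bash
cat >> h.py <<'E'
def go(pts):
    s=ctrl.read_state();T=tool(s);R=T[:3,:3]
    print('clk',s['clock'],'pos',np.round(s['position'],1),'xang',round(np.degrees(np.arctan2(R[1,0],R[0,0])),2),'tilt',round(np.degrees(np.arccos(-R[2,2])),2),'gap',s['finger_gap'],'F',np.round(s['contact_force'],1),'q',np.round(s['joint_positions'],2))
    xa=np.degrees(np.arctan2(R[1,0],R[0,0]))
    for x,y,z,a in pts:
        d=R.T@(np.array([x,y,z])-s['position']);print((x,y,z,a),'->',d.round(1),'yaw',round(np.radians((xa-a+180)%360-180),3))
E
python3 - <<'E'
from h import *
go([(560,-250,215,15),(640,0,215,8),(521,304,190,1.3)])
E
```

```text
clk 0.15 pos [ 248.3 -680.8  218. ] xang 20.04 tilt 0.07 gap 92.94210593317761 F [-0.8 -0.8 -0.5] q [ 1.14  0.6  -0.    1.6   0.    0.94 -0.08]
(560, -250, 215, 15) -> [ 440.4 -297.8    3.3] yaw 0.088
(640, 0, 215, 8) -> [ 601.3 -505.3    3.5] yaw 0.21
(521, 304, 190, 1.3) -> [ 593.7 -831.6   28.9] yaw 0.327
```

```bash
python3 -m handwheel '[{"xyz":[44,-30,0],"yaw":0.01},{"xyz":[88,-60,0],"yaw":0.02},{"xyz":[132,-90,0],"yaw":0.03},{"xyz":[176,-120,0],"yaw":0.04},{"xyz":[220,-150,0],"yaw":0.05},{"xyz":[264,-180,0],"yaw":0.06},{"xyz":[308,-210,0],"yaw":0.07},{"xyz":[352,-240,0],"yaw":0.08},{"xyz":[396,-268,0],"yaw":0.09},{"xyz":[440,-298,0],"yaw":0.1},{"xyz":[440,-298,0],"yaw":0.1}]' -1; python3 -c "
from h import *
go([(640,0,215,8),(620,100,215,5),(521,304,190,1.3)])"
```

```text
clock: 1.52
position: [562.3, -245.0, 217.9]
eef_rot: [-0.002, 0.992, 0.128, 0.0]
contact_force: [0.5, -0.2, -0.1]
finger_gap: 93.1
clk 1.525 pos [ 562.3 -245.   217.9] xang 14.74 tilt 0.18 gap 93.07936600868548 F [ 0.5 -0.2 -0.1] q [ 0.32  0.47 -0.01  1.86 -0.    0.81 -0.99]
(640, 0, 215, 8) -> [ 137.4 -217.2    3.7] yaw 0.118
(620, 100, 215, 5) -> [ 143.5 -319.     4. ] yaw 0.17
(521, 304, 190, 1.3) -> [  99.7 -541.4   29.6] yaw 0.235
```

```bash
python3 -m handwheel '[{"xyz":[30,-50,0],"yaw":0.02},{"xyz":[60,-100,0],"yaw":0.05},{"xyz":[95,-150,0],"yaw":0.08},{"xyz":[125,-200,0],"yaw":0.11},{"xyz":[135,-255,2],"yaw":0.14},{"xyz":[140,-310,4],"yaw":0.16},{"xyz":[135,-365,8],"yaw":0.18},{"xyz":[125,-420,14],"yaw":0.2},{"xyz":[115,-475,20],"yaw":0.22},{"xyz":[100,-530,28],"yaw":0.235},{"xyz":[100,-541,29],"yaw":0.235},{"xyz":[100,-541,29],"yaw":0.235}]' -1; python3 - <<'E'
from h import *
s=ctrl.read_state()
im=ctrl.capture('wrist');cv2.imwrite('pics/w1.png',im[:,:,::-1])
go([(521,304,8,1.3)])
for k in blobs(im,'pink',400):
    P=plane('wrist',k,30,s)[:,:2]
    (c,wh,a)=cv2.minAreaRect(P.astype(np.float32))
    B=cv2.boxPoints((c,wh,a)); e=max([B[1]-B[0],B[2]-B[1]],key=np.linalg.norm)
    print(k.mean(0),np.round(c,1),np.round(wh,1),round(np.degrees(np.arctan2(e[1],e[0]))%180,1))
E
```

```text
clock: 3.02
position: [521.6, 303.5, 190.5]
eef_rot: [-0.001, 1.0, 0.012, 0.0]
contact_force: [0.1, 0.1, 0.4]
finger_gap: 93.0
clk 3.075 pos [522.2 302.3 190.6] xang 1.21 tilt 0.13 gap 92.95262534909556 F [ 0.9 -0.6  1. ] q [-0.64  0.48  0.04  1.92 -0.03  0.74 -2.14]
(521, 304, 8, 1.3) -> [ -1.3  -1.3 182.6] yaw -0.002
[255.28229665 158.6507177 ] [527.9 309.6] [99.7 27.2] 0.5
```

View pics/w1.png

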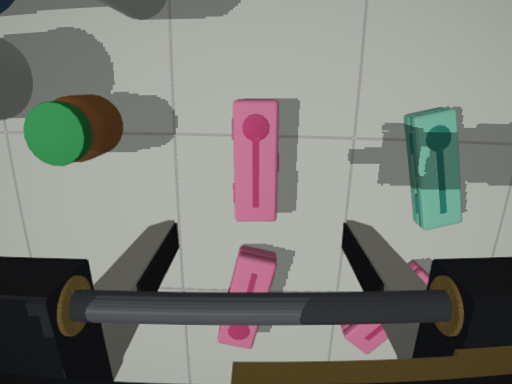

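The case spans rows 100–221 and columns about 236–277. My mask picked up only the emblem, whose circle is near (256,127). I'll use the corners instead.

```bash
python3 - <<'E'
from h import *
s=ctrl.read_state()
P=plane('wrist',[(235,100),(277,100),(277,221),(236,221),(256,185)],32,s);print(P.round(1),P[:4].mean(0))
im=cv2.imread('pics/w1.png')[:,:,::-1].copy()
h=cv2.cvtColor(im,cv2.COLOR_RGB2HSV);print(h[200,245],h[160,270],h[180,256])
m=cv2.inRange(h,(155,80,60),(179,255,255))
for k in cv2.findContours(m,0,1)[0]:
    if cv2.contourArea(k)>1500:
        k=k.reshape(-1,2);c,wh,a=cv2.minAreaRect(plane('wrist',k,28,s)[:,:2].astype(np.float32));print(k.mean(0),c,wh,a)
E
```

```text
[[590.8 329.1  32. ]
 [591.6 288.   32. ]
 [463.8 283.3  32. ]
 [462.8 328.   32. ]
 [504.2 306.9  32. ]] [527.23644367 307.10980925  32.        ]
[168 101 192] [168 100 192] [168 159 167]
[252.24683544 271.47468354] (395.21514892578125, 307.80584716796875) (46.93162155151367, 65.73416900634766) 76.46726989746094
[255.4637224 159.4384858] (526.8544921875, 308.1379089355469) (128.54444885253906, 47.64494705200195) 0.9867486953735352
```

```bash
python3 -c "
from h import *
go([(525,306.5,60,1.2),(525,306.5,8,1.2)])"
```

```text
clk 3.075 pos [522.2 302.3 190.6] xang 1.21 tilt 0.13 gap 92.95262534909556 F [ 0.9 -0.6  1. ] q [-0.64  0.48  0.04  1.92 -0.03  0.74 -2.14]
(525, 306.5, 60, 1.2) -> [  2.8  -3.9 130.7] yaw 0.0
(525, 306.5, 8, 1.2) -> [  2.7  -3.8 182.7] yaw 0.0
```

```bash
python3 -m handwheel '[{"xyz":[3,-4,40],"yaw":0},{"xyz":[3,-4,80],"yaw":0},{"xyz":[3,-4,115],"yaw":0},{"xyz":[3,-4,140],"yaw":0},{"xyz":[3,-4,160],"yaw":0},{"xyz":[3,-4,174],"yaw":0},{"xyz":[3,-4,182],"yaw":0},{"xyz":[3,-4,182],"yaw":0},{"xyz":[3,-4,182],"yaw":0}]' -1; python3 - <<'E'
from h import *
im=ctrl.capture('wrist');cv2.imwrite('pics/w2.png',im[:,:,::-1])
go([(525,306.5,8,1.2)])
E
```

```text
clock: 4.2
position: [525.7, 306.8, 9.3]
eef_rot: [-0.001, 1.0, 0.01, 0.001]
contact_force: [-1.0, -0.4, 0.2]
finger_gap: 93.5
clk 4.25 pos [525.7 306.9   9.4] xang 1.21 tilt 0.19 gap 93.40169004994522 F [-0.3 -0.1 -0.5] q [-0.63  0.75  0.02  2.01 -0.03  0.38 -2.14]
(525, 306.5, 8, 1.2) -> [-0.7  0.4  1.4] yaw 0.0
```

View pics/w2.png

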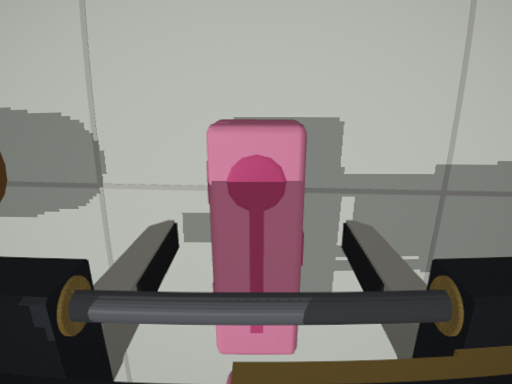

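The case sits centred between the fingers (columns 210–304), so I'll close and then lift a little.

```bash
python3 -m handwheel '[{"xyz":[0,0,1],"yaw":0},{"xyz":[0,0,1],"yaw":0},{"xyz":[0,0,1],"yaw":0},{"xyz":[0,0,1],"yaw":0},{"xyz":[0,0,1],"yaw":0},{"xyz":[0,0,1],"yaw":0},{"xyz":[0,0,1],"yaw":0},{"xyz":[0,0,1],"yaw":0}]' 1; python3 -m handwheel '[{"xyz":[0,0,-8],"yaw":0},{"xyz":[0,0,-25],"yaw":0},{"xyz":[0,0,-55],"yaw":0},{"xyz":[0,0,-95],"yaw":0},{"xyz":[0,0,-140],"yaw":0},{"xyz":[0,0,-165],"yaw":0},{"xyz":[0,0,-170],"yaw":0},{"xyz":[0,0,-170],"yaw":0}]' 1; python3 - <<'E'
from h import *
for n in ['wrist','side']:
    im=ctrl.capture(n);cv2.imwrite(f'pics/{n}3.png',im[:,:,::-1])
go([(600,50,180,3),(571,-170,180,5.8),(571,-172,31,5.8)])
E
```

```text
clock: 5.25
position: [525.7, 307.0, 8.3]
eef_rot: [-0.001, 1.0, 0.011, 0.001]
contact_force: [-0.5, 1.0, 0.1]
finger_gap: 45.9
clock: 6.25
position: [525.1, 306.4, 178.4]
eef_rot: [-0.001, 1.0, 0.011, 0.001]
contact_force: [0.6, -1.2, -1.6]
finger_gap: 45.4
clk 6.35 pos [524.8 306.1 177.3] xang 1.21 tilt 0.1 gap 45.786102152151784 F [-0.7 -0.5 -1.6] q [-0.65  0.51  0.04  1.92 -0.03  0.72 -2.14]
(600, 50, 180, 3) -> [ 69.8 257.6  -3.1] yaw -0.031
(571, -170, 180, 5.8) -> [ 36.1 477.   -3.6] yaw -0.08
(571, -172, 31, 5.8) -> [ 36.1 479.3 145.4] yaw -0.08
```

View pics/side3.png

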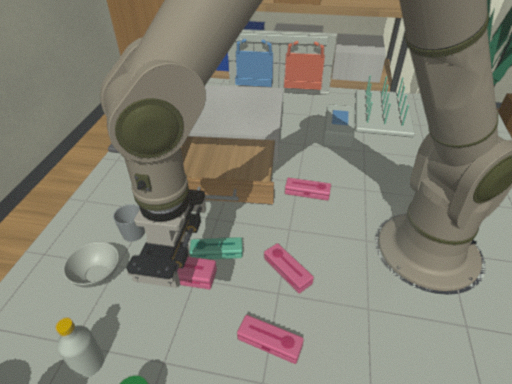

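View pics/wrist3.png

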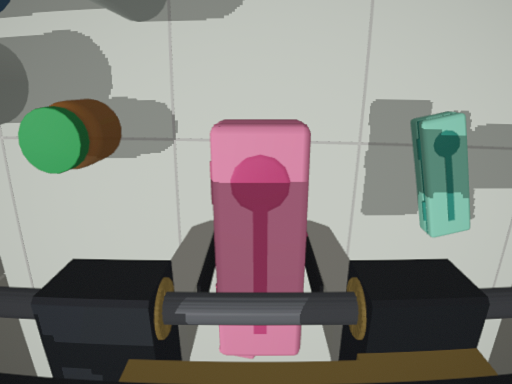

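The case is held level, with the gap at 45.8 mm. Next I'll carry it over the drawer.

```bash
python3 -m handwheel '[{"xyz":[10,25,-2],"yaw":0},{"xyz":[20,65,-3],"yaw":-0.01},{"xyz":[35,110,-3],"yaw":-0.02},{"xyz":[50,160,-3],"yaw":-0.03},{"xyz":[60,210,-3],"yaw":-0.04},{"xyz":[65,260,-3],"yaw":-0.05},{"xyz":[62,310,-3],"yaw":-0.06},{"xyz":[55,360,-3],"yaw":-0.07},{"xyz":[47,405,-3],"yaw":-0.08},{"xyz":[40,445,-3],"yaw":-0.08},{"xyz":[37,470,-3],"yaw":-0.08},{"xyz":[36,477,-3],"yaw":-0.08}]' 1;python3 -m handwheel '[{"xyz":[0,0,0],"yaw":0},{"xyz":[0,0,0],"yaw":0}]' 1; python3 - <<'E'
from h import *
s=ctrl.read_state()
for n in ['wrist','top']:
    im=ctrl.capture(n);cv2.imwrite(f'pics/{n}4.png',im[:,:,::-1])
go([(571,-174,90,5.7),(571,-174,31,5.7)])
E
```

```text
clock: 7.85
position: [569.9, -171.7, 178.2]
eef_rot: [-0.001, 0.999, 0.049, -0.001]
contact_force: [-0.8, 0.9, -1.6]
finger_gap: 45.7
clock: 8.1
position: [570.0, -170.3, 177.7]
eef_rot: [-0.001, 0.999, 0.05, -0.001]
contact_force: [-1.3, 0.1, -1.5]
finger_gap: 46.2
clk 8.2 pos [ 570.2 -170.4  178.1] xang 5.74 tilt 0.18 gap 45.83874518183542 F [ 0.  -0.1 -1.3] q [ 0.2   0.49  0.    1.94 -0.    0.71 -1.27]
(571, -174, 90, 5.7) -> [ 0.6  3.9 88.1] yaw 0.001
(571, -174, 31, 5.7) -> [  0.7   4.1 147.1] yaw 0.001
```

View pics/wrist4.png

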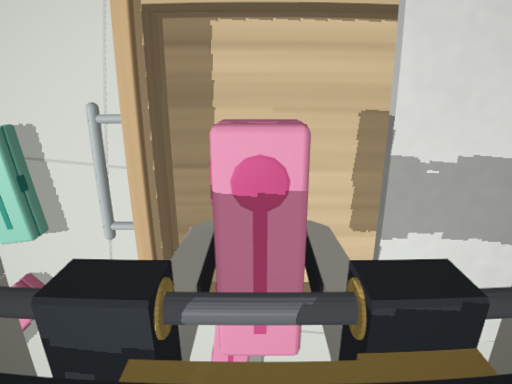

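View pics/top4.png

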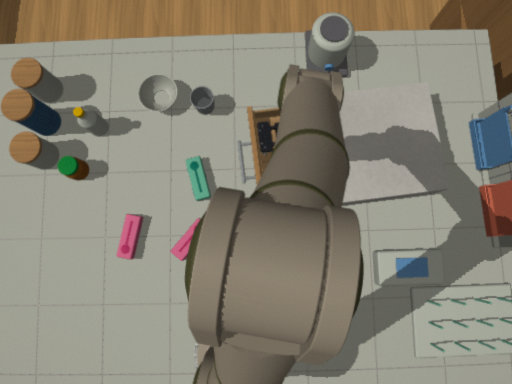

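The wrist view shows the panel's inner top edge from about (140,0) to (158,250) and the unit's front edge from (404,0) to (380,230). I'll check both against the drawer model.

```bash
python3 - <<'E'
from h import *
s=ctrl.read_state()
df=np.array([571,-177.]);a=np.radians(-84.2);ax=np.array([np.cos(a),np.sin(a)]);y=np.array([-ax[1],ax[0]])
def L(p,z):
    P=plane('wrist',p,z,s)[:,:2]; print(P.round(1),'drawer x',((P-df)@ax).round(1),'y',((P-df)@y).round(1), np.degrees(np.arctan2(*(P[0]-P[1])[::-1])).round(1))
L([(133,0),(155,250)],88);L([(403,20),(381,230)],100);L([(95,108),(108,238)],62)
L([(145,8),(400,12)],78)
E
```

```text
[[704.3 -62.8]
 [503.  -82.1]] drawer x [-100.2 -101.3] y [144.2 -58.1] 5.5
[[ 708.1 -257.2]
 [ 547.8 -273.5]] drawer x [93.6 93.7] y [128.3 -32.9] 5.8
[[620.4 -19.8]
 [495.7 -27.1]] drawer x [-151.4 -156.7] y [ 65.  -59.8] 3.4
[[ 701.3  -68.4]
 [ 718.6 -262.3]] drawer x [-94.9  99.8] y [140.6 138.2] 95.1
```

```bash
python3 -m handwheel '[{"xyz":[1,6,15],"yaw":0},{"xyz":[1,6,40],"yaw":0},{"xyz":[1,6,70],"yaw":0},{"xyz":[1,6,98],"yaw":0},{"xyz":[1,6,120],"yaw":0},{"xyz":[1,6,134],"yaw":0},{"xyz":[1,6,141],"yaw":0},{"xyz":[1,6,144],"yaw":0},{"xyz":[1,6,144],"yaw":0},{"xyz":[1,6,144],"yaw":0}]' 1; python3 - <<'E'
from h import *
im=ctrl.capture('wrist');cv2.imwrite(f'pics/w5.png',im[:,:,::-1])
go([(571,-176.5,31,5.7),(571,-176.5,30,5.7)])
E
```

```text
clock: 9.45
position: [571.8, -176.0, 34.7]
eef_rot: [-0.001, 0.999, 0.05, -0.001]
contact_force: [-0.1, -0.1, -1.1]
finger_gap: 45.9
clk 9.5 pos [ 571.8 -176.    34.7] xang 5.74 tilt 0.14 gap 45.87894884174432 F [ 0.3  0.5 -1.5] q [ 0.21  0.7  -0.    2.02  0.    0.42 -1.27]
(571, -176.5, 31, 5.7) -> [-0.8  0.4  3.7] yaw 0.001
(571, -176.5, 30, 5.7) -> [-0.8  0.4  4.7] yaw 0.001
```

View pics/w5.png

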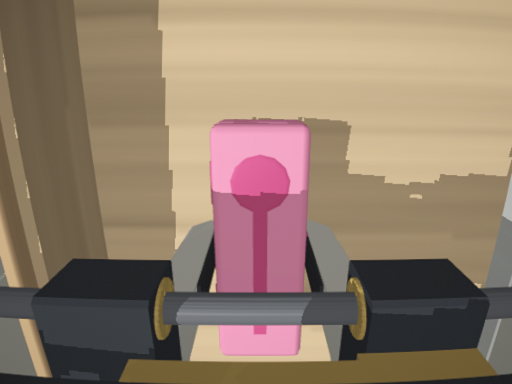

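The case is inside the drawer, about 4 mm above the floor. I'll lower it until it makes contact.

```bash
python3 -m handwheel '[{"xyz":[0,0,2],"yaw":0},{"xyz":[0,0,4],"yaw":0},{"xyz":[0,0,4],"yaw":0},{"xyz":[0,0,4],"yaw":0},{"xyz":[0,0,4],"yaw":0}]' 1; python3 -m handwheel '[{"xyz":[0,0,0.5],"yaw":0},{"xyz":[0,0,0.5],"yaw":0},{"xyz":[0,0,0.5],"yaw":0}]' 1
```

```text
clock: 10.12
position: [571.7, -176.0, 30.6]
eef_rot: [-0.001, 0.999, 0.05, -0.001]
contact_force: [-0.1, -0.6, -0.9]
finger_gap: 45.8
clock: 10.5
position: [571.7, -176.0, 30.3]
eef_rot: [-0.001, 0.999, 0.05, -0.001]
contact_force: [-1.0, 0.5, 3.3]
finger_gap: 46.0
```

The force went from about -1 to +3.3 N, so the case is on the floor. Now I'll release it.

```bash
python3 -m handwheel '[{"xyz":[0,0,0],"yaw":0},{"xyz":[0,0,0],"yaw":0},{"xyz":[0,0,0],"yaw":0},{"xyz":[0,0,0],"yaw":0},{"xyz":[0,0,0],"yaw":0},{"xyz":[0,0,0],"yaw":0},{"xyz":[0,0,0],"yaw":0}]' -0.7;  python3 -m handwheel '[{"xyz":[0,0,-10],"yaw":0},{"xyz":[0,0,-30],"yaw":0},{"xyz":[0,0,-65],"yaw":0},{"xyz":[0,0,-110],"yaw":0},{"xyz":[0,0,-150],"yaw":0},{"xyz":[0,0,-170],"yaw":0},{"xyz":[0,0,-170],"yaw":0},{"xyz":[0,0,-170],"yaw":0}]' -0.7; python3 - <<'E'
from h import *
for n in ['wrist','side']:
    im=ctrl.capture(n);cv2.imwrite(f'pics/{n}6.png',im[:,:,::-1])
go([])
E
```

```text
clock: 11.38
position: [571.8, -176.0, 30.3]
eef_rot: [-0.001, 0.999, 0.05, -0.001]
contact_force: [0.3, -0.0, -0.3]
finger_gap: 78.8
clock: 12.38
position: [571.4, -176.2, 199.7]
eef_rot: [-0.001, 0.999, 0.05, -0.001]
contact_force: [-0.2, 0.5, -0.6]
finger_gap: 79.1
clk 12.475 pos [ 571.3 -176.2  199.2] xang 5.74 tilt 0.22 gap 78.75446916151735 F [-0.4  0.1  0.7] q [ 0.2   0.47  0.    1.92 -0.    0.76 -1.26]
```

View pics/wrist6.png

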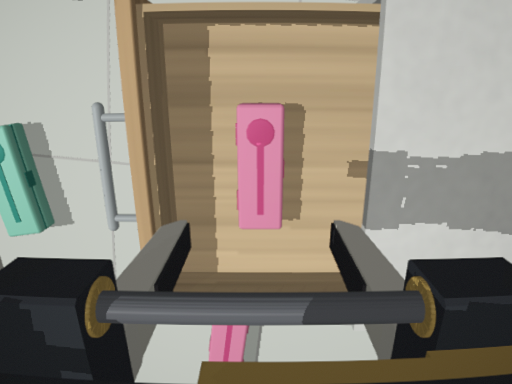

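View pics/side6.png

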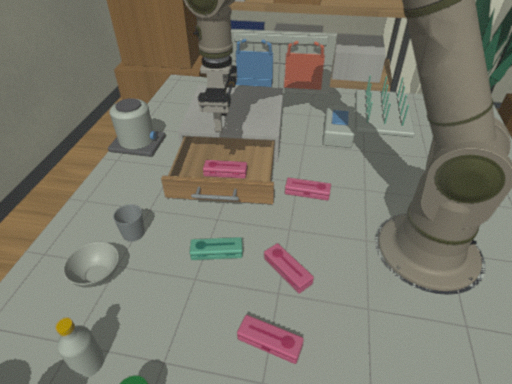

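The case lies flat, lid up, in the drawer at about (260,165) in the wrist view. Tool y is along the shutting direction, so I'll close the fingers, back out in front of the handle, descend and push.

```bash
python3 -m handwheel '[{"xyz":[0,-25,0],"yaw":0},{"xyz":[0,-65,0],"yaw":0},{"xyz":[0,-110,0],"yaw":0},{"xyz":[0,-155,0],"yaw":0},{"xyz":[0,-185,0],"yaw":0},{"xyz":[0,-197,0],"yaw":0},{"xyz":[0,-197,0],"yaw":0},{"xyz":[0,-197,0],"yaw":0}]' 1; python3 - <<'E'
from h import *
s=ctrl.read_state()
im=ctrl.capture('wrist');cv2.imwrite(f'pics/w7.png',im[:,:,::-1])
go([(551,18,48,5.7)])
E
```

```text
clock: 13.48
position: [551.6, 18.2, 199.5]
eef_rot: [-0.001, 0.999, 0.049, -0.002]
contact_force: [-0.2, 0.4, 0.3]
finger_gap: 3.8
clk 13.525 pos [551.7  18.2 199.6] xang 5.63 tilt 0.22 gap 1.799374909480702 F [ 0.8 -0.5  0.4] q [-0.13  0.42 -0.01  2.02  0.    0.71 -1.61]
(551, 18, 48, 5.7) -> [ -0.2   0.5 151.6] yaw -0.001
```

View pics/w7.png

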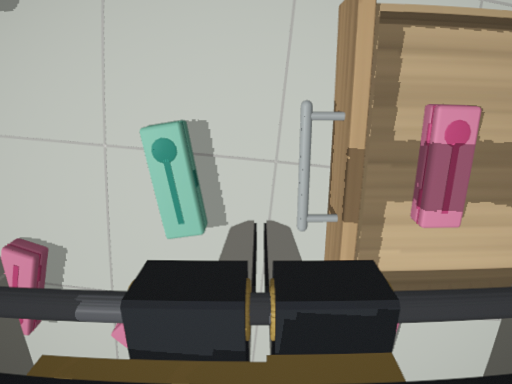

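```bash
python3 - <<'E'
from h import *
s=ctrl.read_state();print(plane('wrist',[(307,105),(302,228)],62,s).round(1), plane('wrist',[(203,233),(143,128),(168,238)],30,s).round(1))
E
python3 -m handwheel '[{"xyz":[0,0,20],"yaw":0},{"xyz":[0,0,55],"yaw":0},{"xyz":[0,0,90],"yaw":0},{"xyz":[0,0,120],"yaw":0},{"xyz":[0,0,140],"yaw":0},{"xyz":[0,0,151],"yaw":0},{"xyz":[0,0,151],"yaw":0},{"xyz":[0,0,151],"yaw":0}]' 1; python3 - <<'E'
from h import *
im=ctrl.capture('side');cv2.imwrite(f'pics/s8.png',cv2.resize(im[100:300,100:350,::-1],None,fx=2.5,fy=2.5))
go([])
E
```

```text
[[620.6 -17.6  62. ]
 [498.  -29.7  62. ]] [[466.2  76.   30. ]
 [579.7 144.5  30. ]
 [455.6 116.2  30. ]]
clock: 14.52
position: [551.6, 18.2, 49.2]
eef_rot: [-0.001, 0.999, 0.049, -0.001]
contact_force: [-0.2, -0.1, -0.3]
finger_gap: 0.7
clk 14.575 pos [551.7  18.3  49.4] xang 5.61 tilt 0.15 gap 0.5269249704744157 F [-0.   1.   0.3] q [-0.13  0.64 -0.01  2.12  0.01  0.37 -1.62]
```

View pics/s8.png

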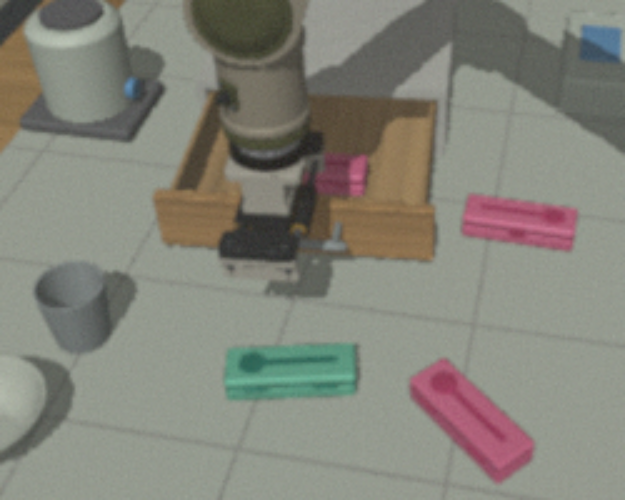

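```bash
python3 -m handwheel '[{"xyz":[0,8,0],"yaw":0},{"xyz":[0,14,0],"yaw":0},{"xyz":[0,20,0],"yaw":0},{"xyz":[0,26,0],"yaw":0},{"xyz":[0,34,0],"yaw":0},{"xyz":[0,44,0],"yaw":0},{"xyz":[0,56,0],"yaw":0},{"xyz":[0,68,0],"yaw":0},{"xyz":[0,80,0],"yaw":0},{"xyz":[0,92,0],"yaw":0},{"xyz":[0,100,0],"yaw":0},{"xyz":[0,104,0],"yaw":0}]' 1; python3 - <<'E'
from h import *
im=ctrl.capture('side');cv2.imwrite(f'pics/s9.png',cv2.resize(im[100:300,100:350,::-1],None,fx=2.5,fy=2.5))
go([])
E
```

```text
clock: 16.08
position: [561.7, -85.9, 49.1]
eef_rot: [-0.001, 0.999, 0.049, -0.001]
contact_force: [0.4, 1.0, 0.7]
finger_gap: 0.4
clk 16.125 pos [561.7 -86.2  49.1] xang 5.56 tilt 0.15 gap 0.097009890388488 F [-0.1 -0.4 -0. ] q [ 0.08  0.66 -0.04  2.09  0.05  0.4  -1.47]
```

View pics/s9.png

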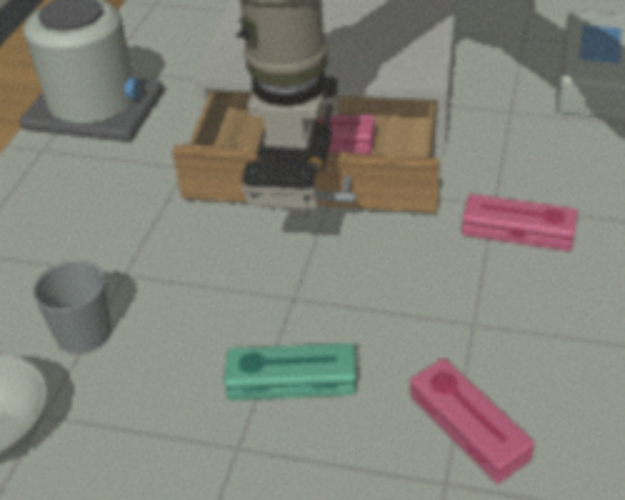

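The drawer is following, about half shut, with the case riding along on its floor. I'll keep pushing.

```bash
python3 -m handwheel '[{"xyz":[0,5,0],"yaw":0},{"xyz":[0,13,0],"yaw":0},{"xyz":[0,23,0],"yaw":0},{"xyz":[0,35,0],"yaw":0},{"xyz":[0,47,0],"yaw":0},{"xyz":[0,59,0],"yaw":0},{"xyz":[0,70,0],"yaw":0},{"xyz":[0,80,0],"yaw":0},{"xyz":[0,88,0],"yaw":0},{"xyz":[0,94,0],"yaw":0},{"xyz":[0,97,0],"yaw":0},{"xyz":[0,98,0],"yaw":0}]' 1; python3 - <<'E'
from h import *
im=ctrl.capture('side');cv2.imwrite(f'pics/s10.png',cv2.resize(im[60:260,100:350,::-1],None,fx=2.5,fy=2.5))
go([])
E
```

```text
clock: 17.62
position: [571.0, -183.7, 48.8]
eef_rot: [-0.001, 0.999, 0.048, -0.001]
contact_force: [-0.1, 0.8, -0.1]
finger_gap: 0.4
clk 17.675 pos [ 571.  -183.8   48.9] xang 5.56 tilt 0.18 gap 0.6452796783622923 F [0.1 0.2 0.7] q [ 0.26  0.68 -0.06  2.01  0.08  0.46 -1.34]
```

View pics/s10.png

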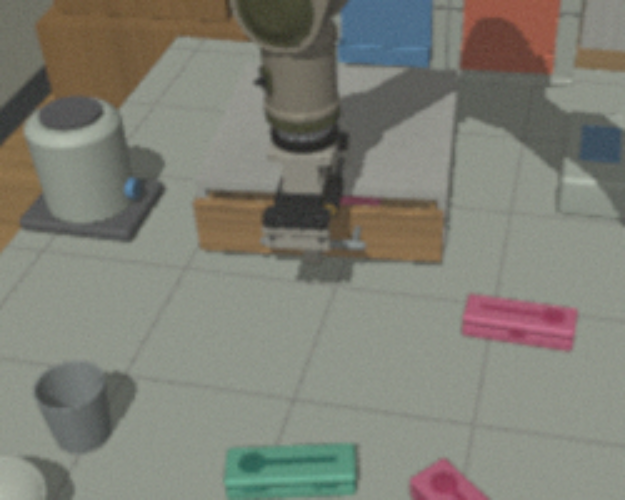

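```bash
python3 -m handwheel '[{"xyz":[0,3,0],"yaw":0},{"xyz":[0,7,0],"yaw":0},{"xyz":[0,11,0],"yaw":0},{"xyz":[0,14,0],"yaw":0},{"xyz":[0,15,0],"yaw":0}]' 1; python3 -m handwheel '[{"xyz":[0,3,0],"yaw":0},{"xyz":[0,5,0],"yaw":0},{"xyz":[0,6,0],"yaw":0}]' 1; python3 - <<'E'
from h import *
im=ctrl.capture('side');cv2.imwrite(f'pics/s11.png',cv2.resize(im[60:260,100:350,::-1],None,fx=2.5,fy=2.5))
go([])
E
```

```text
clock: 18.3
position: [572.5, -199.1, 48.8]
eef_rot: [-0.001, 0.999, 0.048, -0.001]
contact_force: [-0.1, 1.0, 0.3]
finger_gap: 0.5
clock: 18.68
position: [572.7, -201.3, 48.8]
eef_rot: [-0.003, 0.999, 0.05, -0.002]
contact_force: [-2.1, 13.5, 5.5]
finger_gap: 0.3
clk 18.725 pos [ 572.7 -201.2   48.8] xang 5.7 tilt 0.4 gap 0.7490582340642373 F [-1.6 11.7  5.4] q [ 0.29  0.69 -0.07  1.99  0.09  0.47 -1.31]
```

View pics/s11.png

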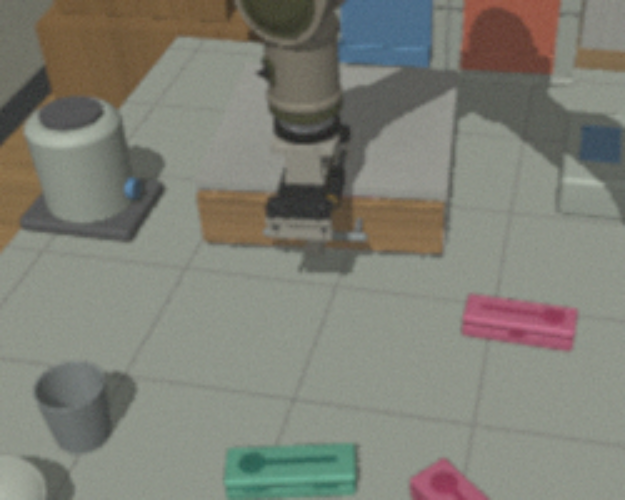

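The push stalled against 13 N and the panel looks flush. I'll back off, lift, and check.

```bash
python3 -m handwheel '[{"xyz":[0,-6,0],"yaw":0},{"xyz":[0,-18,0],"yaw":0},{"xyz":[0,-32,0],"yaw":0},{"xyz":[0,-40,-10],"yaw":0},{"xyz":[0,-42,-40],"yaw":0},{"xyz":[0,-42,-80],"yaw":0},{"xyz":[0,-42,-120],"yaw":0},{"xyz":[0,-42,-150],"yaw":0},{"xyz":[0,-42,-160],"yaw":0},{"xyz":[0,-42,-160],"yaw":0},{"xyz":[0,-42,-160],"yaw":0}]' 1; python3 - <<'E'
from h import *
s=ctrl.read_state()
for n in ['side','wrist','top']:
    im=ctrl.capture(n);cv2.imwrite(f'pics/{n}12.png',im[:,:,::-1])
    if n=='top':
        for k in blobs(im,'mint'): print('mint',cv2.minAreaRect(plane(n,k,30)[:,:2].astype(np.float32)))
im=cv2.imread('pics/side12.png');cv2.imwrite('pics/s12z.png',cv2.resize(im[60:260,100:350],None,fx=2.5,fy=2.5))
go([])
E
```

```text
clock: 20.1
position: [568.5, -160.1, 207.8]
eef_rot: [-0.003, 0.999, 0.05, -0.003]
contact_force: [-0.1, 0.7, 0.5]
finger_gap: 0.6
mint ((516.4630126953125, 108.72550964355469), (127.08433532714844, 44.746551513671875), 14.377202987670898)
clk 20.25 pos [ 568.7 -160.2  207.9] xang 5.7 tilt 0.49 gap 0.31124567561142547 F [-0.4 -0.5  0.2] q [ 0.24  0.45 -0.08  1.92  0.04  0.78 -1.34]
```

View pics/s12z.png

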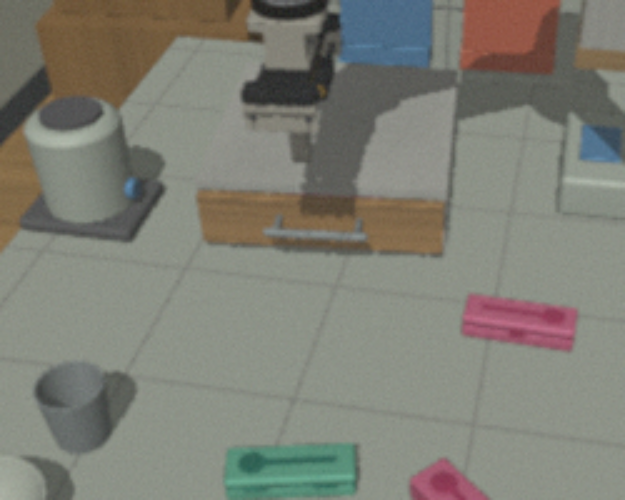

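View pics/wrist12.png

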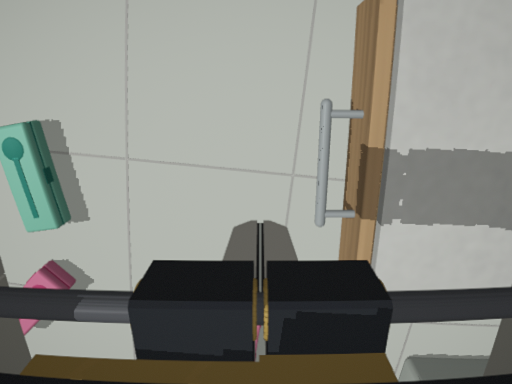

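The panel looks flush with the unit's front, at about columns 395–375 in the wrist view. I'll check that against the handle (326,103)–(321,224).

```bash
python3 - <<'E'
from h import *
s=ctrl.read_state()
df=np.array([571,-177.]);a=np.radians(-84.2);ax=np.array([np.cos(a),np.sin(a)])
for p,z in [([(326,103),(321,224)],62),([(395,20),(379,220)],88),([(399,20),(383,220)],100)]:
    P=plane('wrist',p,z,s)[:,:2];print(((P-df)@ax).round(1))
E
```

```text
[44.  45.8]
[93.1 96.8]
[91.7 95.8]
```

```bash
python3 -c "
from rig import ctrl
print(ctrl.hand_in())"
```

```text
the job is handed in; nothing more can be done
None
```

The pink case is in the shut drawer, and I handed the job in at about 20 s of the 54 s allowed. No verdict is reported.

- **Case:** I took the pink case farthest from the base (603 mm; the next was 467 mm). I lowered it until the floor pushed back with about 3 N, then let go. The picture afterwards showed it flat and lid up in the drawer, near its centre.
- **Drawer:** I pushed the handle with closed fingers until it stopped, at about 13 N. The handle had moved about 198 mm, against an estimated opening of 195–208 mm. In the wrist view the panel is level with the unit's front to about 2 mm.
- **Mint case:** It measured (516.5, 108.7) mm at the end against (516.2, 109.0) at the start, so it did not move.
- **Not checked or disagreeing:**
  - The pink case could not be seen once the drawer was shut. While the drawer was closing, I saw it riding along on the floor.
  - The top and wrist views differed by about 6 mm on its pick position, so I gripped between the two; the grasp was centred.
  - My first colour mask in the wrist view caught only the emblem, so I used the case's outline instead.

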